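Clear the last vial from the labeller's chute into the tote

TASK

Take the finished amber vial out of the labeller's chute, stand it upright on the free worktop and let go of it. Then take it again by its black cap from above and, without dropping it, stand it upright in the tote's middle lane between the other vials and the white retainer. Finally slide the retainer up until it holds all three vials snugly in a row against the far end of the lane, without ramming them, leaving the timer and the tally counter where they are.

Things in the scene. Friction and masses are not known exactly. Their poses are not given: they have to be found in the camera images.
- vial: the finished vial, in the labeller's chute at the start: amber glass, 78 mm tall, about 45 g; body 33 mm diameter up to 55 mm, shoulder to 62 mm, black screw cap 23 mm diameter from 62 to 78 mm above the base. Origin at the centre of its base, z along its axis to the cap. In the chute its axis slopes 45 degrees, base down towards the robot, cap up towards the machine
- vial_a: amber vial of the same kind, already standing in the tote at the far end of the lane; origin at the centre of its base, z up
- vial_b: amber vial of the same kind, already standing in the tote lane next to vial_a, on the retainer's side; origin at the centre of its base, z up. Either may stand a few mm apart from its neighbour
- labeller: white vial labeller, fixed, 200 x 190 x 290 mm (x, y, z), label roll above to 400 mm. From its front a steel chute runs down at 45 degrees along its own -x to an end stop. Origin: on the worktop below that stop (stop z 45 mm, front x 125 mm). Chute: shallow V, 26 mm wide; the vial lies loose in it and overhangs by 4 mm each side. Side guides 36 mm high only from 120 mm up the slope
- tote: grey tote, fixed, 214 x 104 mm, walls 44 to 48 mm high, a 20 mm grip ledge at each end; middle lane along its x axis between two narrow pockets (blue pen in one). Origin: centre of underside, z up, +x to the far end, away from the robot. Lane: x -100 to +100 mm, y -20 to +20 mm, floor 6 mm above the worktop, walls 4 mm thick
- retainer: white retainer sliding along the lane, 2 N friction, stays where left. Origin: on the face towards the vials, lane centre, worktop height; axes as the tote's. Its x in the tote: -55 mm drawn back, more as it closes, about +2 mm with three vials snug. Orange tab 12 x 22 mm (x, y), 50 to 88 mm above the worktop, centre 32 mm behind the face; saddle below it 58 mm wide
- timer: white digital timer standing on the worktop, 20 x 66 x 62 mm, loose, to be left alone; origin at the centre of its underside
- counter: round white tally counter, 44 x 50 x 24 mm, loose, to be left alone; origin at the centre of its underside. The worktop in front of the robot, between the counter, the foot of the chute and the tote, is free. A tall fixed microscope fills the right end of the worktop

How it is judged:
By the outcome, as a careful person would: the job done as asked, in the order asked, and still so for the second after the job is handed in, with the robot touching nothing.
It also fails if it takes over 67 s, if anything falls off the work surface, if the arm or the gripper's body presses on something with over 40 N, if the wrist force passes 120 N, or if a joint passes its speed limit or range.

ROBOT

A 7-joint arm with a two-finger parallel gripper is mounted at the origin on a cart in front of the work surface, level with it; the furniture and walls round the work are solid. World frame = base frame: x ahead of the robot, y to its left, z up, the work surface at z = 0. Lengths are in m, angles in rad, forces in N, time in s.
With the tool pointing down it reaches from about 0.425 to 0.925 m from the base axis. Payload 6.8 kg.
Tool frame: the origin (TCP) lies between the finger pads; the fingertips stand 14 mm ahead of it and the grasp point (between the pads) lies 5 mm behind it (finger_overhang is the distance from the TCP to the fingertips, in m); z points along the fingers, y is the line along which they close (so a half turn about z gives the same grasp; the last joint's range is limited). The gripper opens to 88 mm and grips with 3 to 60 N. Pads are 20 mm wide; open, the fingers measure 115 mm over their backs; the gripper's body (75 mm by 178 mm) begins 61 mm behind the grasp point.
Start: joints at [-1.225, 0.477, 0.022, 1.555, -0.011, 1.109, -0.083], TCP at [0.296, 0.607, 0.237] pointing down, gripper open.
Joint ranges: [-2.96, 2.96], [-0.34, 2.1], [-1.41, 1.46], [0.24, 2.44], [-1.37, 4.51], [0.17, 1.92], [-2.96, 2.96]. Speed limits (rad/s): [2.39, 2.39, 3.14, 3.14, 3.14, 3.14, 3.14].

INTERFACE

Orientations are given as a unit quaternion [w, x, y, z].
In Python, from plant import * gives the robot as it stands.
- The arm moves only by the tool arm_command, never from a script. Its argument "commands" is a list of rows, each a list of 7 numbers: the turn, a rotation vector about the tool's x, y, z in degrees, then the shift along the tool's x, y, z in cm, then the closure, from -1 (fully open) to 1 (shut), so that 0 is half open. In form: [[ax, ay, az, x, y, z, fingers], ...]. A call has 1 to 5 rows; each row is the pose to reach, as a shift and turn from the pose commanded when the call began, along the tool's axes at that moment; what a row does not reach only later rows make up. A row lasts 1/12 s, in which the tool goes at most 41.7 mm and 7.16 degrees, less where a joint would pass 70% of its speed; a pose out of reach is approached as far as the arm can. A call with a gripper value outside its range is refused whole. The fingers move at their own pace and stop on an object; "newtons" is the grip in N (left out, the last holds). Time passes only in rows, so rows that repeat a pose let the fingers close. It gives the time, the measured TCP pose, the force, the opening and the grip force at its end, in the units of the state.
- observe(): the state, without advancing time (a new reading comes with each control period).
- grab_frame(name): name is "scene" or "top" or "wrist"; returns the picture (384x512x3 uint8, red, green, blue); there is no depth.
- get_calibration(name): a dict with "fx", "fy", "cx", "cy" (pixels), "k1" (the pictures are not rectified: a ray, as slopes to the right and down, at radius r is drawn at 1 + k1 r^2 times it, then the intrinsics apply), "R" (3x3) and "t" (3): a world point X has camera coordinates R X + t. Camera axes: x right, y down, z forward; pixel columns grow to the right and rows downward; lengths in m; the calibration is good to about 2 mm. A picture is of the moment at which its call begins: read the wrist's pose just before it. get_calibration takes no time and is no camera call; for the wrist camera it gives the pose at the moment of the call.
- close_job(): hands the job in; it is judged then, once.
The state is a dict: "clock": time; "joint_positions": joint angles; "joint_vel": joint speeds; "joint_torque": joint torques, N m; "ee_pos": TCP position; "ee_rot": TCP orientation; "ft_force": force on the tool from outside, world axes, zero at the start; "moment": the same for the moment, N m; "finger_gap": finger opening in m; "gripper_force": force on a finger pad.
Only numpy, scipy, OpenCV 4.12 (cv2) and the standard library are available. Lean on these libraries where they do the work, as an engineer would, in place of code of your own. Each camera call takes 0.05 s, during which the arm holds its last target. There are 200 camera calls.

## Working session

There is one attempt and no reset: what is moved stays moved. The work goes in short steps, Python scripts to look and compute and a tool call to move; the robot and the scene stay as the last step left them, time stands still between calls to the robot, and variables do not carry over. Pictures are saved under pics/ and viewed, at most 10 in all, crops included, and the job is handed in when it is done.

Besides the shell and the picture viewer there is one more tool, called after "Call:" as name(argument=value, ...) on one line, values as JSON. arm_command: Moves the arm, as the interface text tells. Its arguments: {"type":"object","properties":{"commands":{"type":"array","items":{"type":"array","items":{"type":"number"}}},"newtons":{"type":"number"}},"required":["commands"]}

```bash
ls; mkdir -p pics; cat > h.py <<'E'
from plant import *
import numpy as np, cv2
from scipy.spatial.transform import Rotation as Rn
def ray(c,u,v):
    x,y=(u-c["cx"])/c["fx"],(v-c["cy"])/c["fy"]
    K=np.array([[1,0,0],[0,1,0],[0,0,1.]])
    s=1.0
    for _ in range(20): s=1+c["k1"]*((x/s)**2+(y/s)**2)
    R,t=np.array(c["R"]),np.array(c["t"])
    return -R.T@t, R.T@np.array([x/s,y/s,1])
def onz(c,u,v,z):
    o,d=ray(c,u,v); return o+d*(z-o[2])/d[2]
def proj(c,X):
    p=np.array(c["R"])@np.array(X)+np.array(c["t"]); a,b=p[0]/p[2],p[1]/p[2]
    s=1+c["k1"]*(a*a+b*b); return np.array([c["fx"]*a*s+c["cx"],c["fy"]*b*s+c["cy"]])
E
python3 - <<'E'
from h import *
s=observe();print({k:np.round(v,3).tolist() for k,v in s.items()})
for n in("scene","top","wrist"):
    c=get_calibration(n);print(n,{k:np.round(v,4).tolist() for k,v in c.items()})
    im=grab_frame(n);cv2.imwrite(f"pics/{n}0.png",im[...,::-1])
a=[cv2.imread(f"pics/{n}0.png") for n in("scene","top")]
E
```

```text
pics
{'clock': 0.0, 'joint_positions': [-1.225, 0.478, 0.022, 1.556, -0.012, 1.109, -0.083], 'joint_vel': [-0.001, -0.001, -0.001, 0.001, -0.0, 0.0, -0.0], 'joint_torque': [-0.001, -58.286, 1.534, -27.261, -0.054, 0.017, 0.0], 'ee_pos': [0.296, 0.606, 0.236], 'ee_rot': [-0.0, 0.225, 0.974, -0.001], 'ft_force': [0.255, -0.465, 0.042], 'moment': [-0.021, 0.036, -0.031], 'gripper_force': 0.0, 'finger_gap': 0.088}
scene {'fx': 435.7258, 'fy': 435.7258, 'cx': 251.8298, 'cy': 190.1852, 'k1': -0.1269, 'R': [[-0.7499, -0.6613, -0.0181], [-0.4082, 0.4841, -0.7739], [0.5206, -0.573, -0.633]], 't': [0.4271, 0.2527, 0.6731]}
top {'fx': 436.3411, 'fy': 436.3411, 'cx': 252.3013, 'cy': 190.4312, 'k1': -0.0265, 'R': [[-0.0271, -0.9993, 0.0273], [-0.9975, 0.0252, -0.0665], [0.0658, -0.0291, -0.9974]], 't': [0.0078, 0.5387, 1.0295]}
wrist {'fx': 288.6816, 'fy': 288.6816, 'cx': 253.4391, 'cy': 190.6261, 'k1': -0.0472, 'R': [[0.4368, 0.8996, -0.0018], [0.861, -0.4175, 0.2903], [0.2604, -0.1284, -0.9569]], 't': [-0.6732, -0.0365, 0.3913]}
```

View pics/scene0.png

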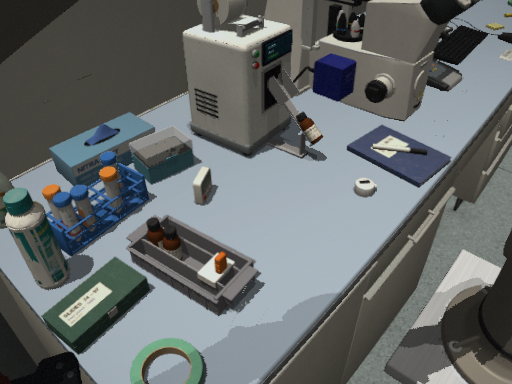

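View pics/top0.png

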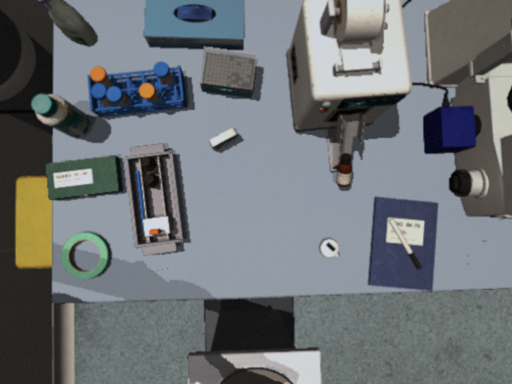

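The scene view shows the vial in the chute near (310,128), the tote with its two vials at (155,230) and (170,238), and the retainer's orange tab at (220,262). In the top view the vial is near (345,170), the tote spans (130..180, 145..252), the timer is at (223,138) and the counter at (330,247). Next I'll enlarge the key areas.

```bash
python3 - <<'E'
import cv2,numpy as np
t=cv2.imread("pics/top0.png");s=cv2.imread("pics/scene0.png")
r=lambda i,x,y,w,h:cv2.resize(i[y:y+h,x:x+w],(400,300),interpolation=cv2.INTER_CUBIC)
A=np.vstack([np.hstack([cv2.resize(cv2.rotate(t[140:260,110:200],0),(400,300),interpolation=cv2.INTER_CUBIC),r(t,300,110,100,75)]),
 np.hstack([r(s,115,205,152,114),r(s,255,65,100,75)])])
cv2.imwrite("pics/crop1.png",A)
E
```

```text
(no output)
```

View pics/crop1.png

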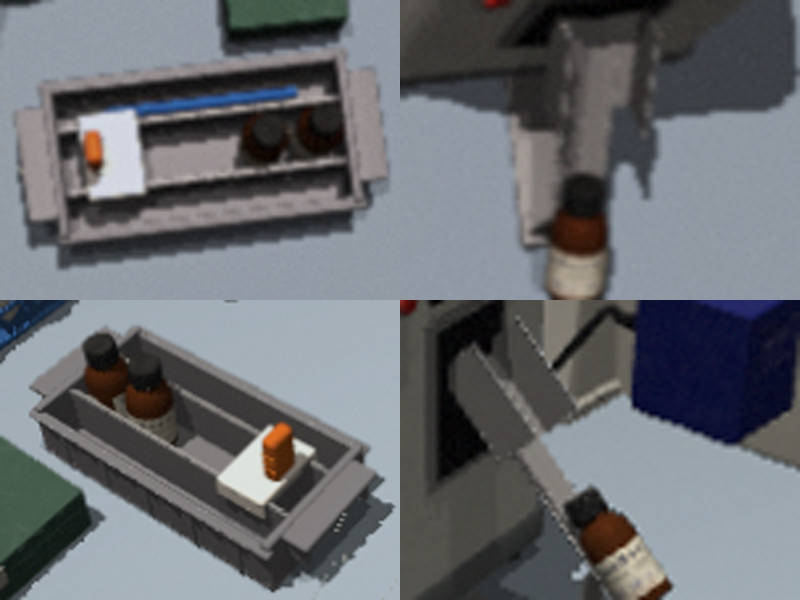

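The crops show clear features. In the top crop, the chute vial's cap is at about (345.7,157). Vial_b's cap is near (149,180) and vial_a's near (146.6,163.4). The retainer is drawn back, with its orange tab up. I'll measure with masks and two-view triangulation.

```bash
cat >> h.py <<'E'
def tri(c1,p1,c2,p2):
    o1,d1=ray(c1,*p1);o2,d2=ray(c2,*p2)
    d1=d1/np.linalg.norm(d1);d2=d2/np.linalg.norm(d2)
    s=np.linalg.lstsq(np.c_[d1,-d2],o2-o1,rcond=None)[0]
    a,b=o1+s[0]*d1,o2+s[1]*d2; return (a+b)/2,np.linalg.norm(a-b)
def blobs(m,roi,amin=6):
    z=np.zeros_like(m,np.uint8);x,y,w,h=roi;z[y:y+h,x:x+w]=m[y:y+h,x:x+w]
    n,_,st,ce=cv2.connectedComponentsWithStats(z)
    return [(ce[i].round(1).tolist(),st[i].tolist()) for i in range(1,n) if st[i][4]>=amin]
E
python3 - <<'E'
from h import *
T,S=get_calibration("top"),get_calibration("scene")
t,s=[cv2.imread(f"pics/{n}0.png") for n in("top","scene")]
def masks(i):
    b,g,r=[i[...,k].astype(int) for k in range(3)]
    return dict(orange=(r>150)&(g<130)&(b<80), amber=(r>g+15)&(g<80)&(r<140)&(b<60), dark=(np.maximum(np.maximum(r,g),b)<62))
for nm,i,rois in(("top",t,[(325,140,45,60),(125,145,60,110)]),("scene",s,[(285,90,45,70),(125,210,130,95)])):
    m=masks(i)
    for k in m:
        for r in rois: print(nm,k,blobs(m[k].astype(np.uint8),r))
# tote corners by picks (rim z .046)
f=lambda X,Y:(110+Y/3.3333,260-X/3.3333)
for X,Y in((45,88),(65,242),(340,53),(364,206)): print("rim",np.round(onz(T,*f(X,Y),.046),3))
for X,Y in((268,130),(322,122)): print("cap",np.round(onz(T,*f(X,Y),.082),3))
print("timer",onz(T,223,138,.062).round(3),"counter",onz(T,330,247,.024).round(3))
E
```

```text
top orange []
top orange [([153.6, 231.6], [150, 230, 8, 5, 32])]
top amber [([344.2, 168.2], [338, 163, 13, 11, 120]), ([341.8, 184.6], [338, 183, 9, 3, 10])]
top amber [([145.5, 168.1], [142, 166, 8, 4, 14]), ([148.2, 185.0], [145, 184, 6, 3, 10]), ([158.9, 231.4], [158, 230, 3, 4, 11])]
top dark [([337.2, 140.8], [331, 140, 12, 4, 29]), ([360.0, 140.5], [359, 140, 3, 2, 6]), ([344.5, 163.0], [334, 153, 18, 20, 225]), ([344.2, 185.2], [338, 183, 13, 4, 18])]
top dark [([166.6, 194.3], [159, 154, 16, 86, 436]), ([179.4, 194.6], [173, 155, 12, 84, 322]), ([149.4, 179.8], [140, 156, 20, 62, 671]), ([135.7, 200.3], [128, 158, 18, 86, 494]), ([153.0, 238.9], [150, 236, 8, 6, 36]), ([177.9, 244.1], [176, 243, 5, 4, 16])]
scene orange []
scene orange [([219.7, 255.9], [215, 252, 10, 9, 52]), ([216.0, 264.8], [215, 264, 4, 3, 6])]
scene amber [([306.2, 123.2], [300, 117, 14, 13, 109]), ([317.4, 138.6], [313, 135, 10, 8, 27])]
scene amber [([162.2, 239.5], [147, 228, 33, 23, 337]), ([221.0, 263.9], [215, 251, 12, 23, 143])]
scene dark [([322.8, 92.3], [313, 90, 17, 8, 85]), ([301.3, 120.6], [296, 113, 11, 19, 113]), ([287.3, 123.2], [285, 117, 6, 14, 59]), ([305.5, 147.9], [300, 134, 17, 25, 135]), ([315.5, 140.2], [311, 135, 12, 10, 33])]
scene dark [([126.1, 210.8], [125, 210, 4, 3, 9]), ([179.1, 248.6], [130, 218, 117, 77, 2154]), ([192.8, 285.3], [130, 252, 125, 53, 928]), ([182.2, 257.5], [180, 255, 6, 5, 14]), ([251.1, 264.5], [250, 263, 3, 4, 8]), ([227.8, 276.2], [219, 267, 18, 18, 134]), ([137.0, 292.8], [125, 278, 25, 27, 348])]
rim [0.414 0.265 0.046]
rim [0.425 0.159 0.046]
rim [0.62  0.287 0.046]
rim [0.635 0.18  0.046]
cap [0.565 0.227 0.082]
cap [0.601 0.232 0.082]
timer [0.659 0.059 0.062] counter [ 0.399 -0.187  0.024]
```

```bash
python3 - <<'E'
from h import *
T,S=get_calibration("top"),get_calibration("scene")
for n,a,b in(("cap",(345.6,158.5),(301.6,116.5)),("amber",(344.2,168.2),(306.2,123.2)),("base",(343.8,184),(317,138)),("tabtop",(152.8,230),(220.5,255)),("capb",(149,179.8),None)):
    if b is None: continue
    p,e=tri(T,a,S,b);print(n,p.round(4),round(e,4))
# chute centreline far/near in top crop : edges
E
```

```text
cap [ 0.598  -0.214   0.1057] 0.0023
amber [ 0.5791 -0.2112  0.0955] 0.0018
base [ 0.5468 -0.2156  0.0649] 0.0041
tabtop [0.4497 0.2173 0.0848] 0.0056
```

The chute vial's cap comes out at (0.598,-0.214,0.106), against an expected height of about 0.106, so it checks. The tote centre is about (0.5235,0.223) with yaw about 6°, and the measured length of 208 mm is plausible. Now I'll drive towards the chute and turn so that tool y lines up with world y.

Call:
arm_command(commands=[[0,0,-5.2,-2.7,-3.0,0,-1],[0,0,-10.4,-5.4,-6.0,0,-1],[0,0,-15.6,-8.0,-8.9,0,-1],[0,0,-20.8,-10.7,-11.9,0,-1],[0,0,-26,-13.4,-14.9,0,-1]])

```text
clock: 0.57
ee_pos: [0.3511, 0.4121, 0.2364]
ee_rot: [-0.0, -0.002, 1.0, -0.0]
ft_force: [0.7, 0.4, 0.7]
finger_gap: 0.088
gripper_force: 0.0
```

Call:
arm_command(commands=[[0,0,0,-1.15,-3.95,0.1,-1],[0,0,0,-2.3,-7.9,0.2,-1],[0,0,0,-3.45,-11.85,0.3,-1],[0,0,0,-4.6,-15.8,0.4,-1],[0,0,0,-5.75,-19.75,0.5,-1]])

```text
clock: 0.98
ee_pos: [0.4085, 0.2145, 0.2317]
ee_rot: [0.0, -0.0, 1.0, 0.0]
ft_force: [1.0, 0.2, -0.1]
finger_gap: 0.0878
gripper_force: 0.0
```

Call:
arm_command(commands=[[0,0,0,-1.15,-3.95,0.1,-1],[0,0,0,-2.3,-7.9,0.2,-1],[0,0,0,-3.45,-11.85,0.3,-1],[0,0,0,-4.6,-15.8,0.4,-1],[0,0,0,-5.75,-19.75,0.5,-1]])

```text
clock: 1.4
ee_pos: [0.466, 0.017, 0.2267]
ee_rot: [0.0, -0.0, 1.0, 0.0]
ft_force: [1.5, -0.1, -0.9]
finger_gap: 0.088
gripper_force: 0.0
```

Call:
arm_command(commands=[[0,0,0,-1.15,-3.95,0.1,-1],[0,0,0,-2.3,-7.9,0.2,-1],[0,0,0,-3.45,-11.85,0.3,-1],[0,0,0,-4.6,-15.8,0.4,-1],[0,0,0,-5.75,-19.75,0.5,-1]])

```text
clock: 1.82
ee_pos: [0.5236, -0.1804, 0.2216]
ee_rot: [0.0, -0.0, 1.0, 0.0]
ft_force: [-0.1, -0.6, -0.3]
finger_gap: 0.0877
gripper_force: 0.0
```

```bash
python3 - <<'E'
from h import *
s=observe();c=get_calibration("wrist");im=grab_frame("wrist")
cv2.imwrite("pics/w1.png",im[...,::-1]);np.save("w1.npy",c,allow_pickle=True)
print(s["clock"],np.round(s["ee_pos"],4),np.round(s["ee_rot"],3),np.round(s["joint_positions"],2))
b,g,r=[im[...,k].astype(int) for k in (2,1,0)]
print(blobs(((r>g+15)&(g<80)&(r<140)&(b<60)).astype(np.uint8),(100,0,312,384),30))
print(proj(c,[.598,-.214,.106]),proj(c,[.5485,-.214,.056]))
E
```

```text
1.8167 [ 0.5236 -0.1804  0.2216] [ 0. -0.  1.  0.] [-0.1   0.3   0.39  1.89 -0.14  0.98  1.93]
[([225.1, 196.8], [218, 195, 15, 5, 33]), ([222.6, 238.0], [209, 226, 28, 25, 565])]
[221.50999156 259.86318252] [224.72747857 199.00800395]
```

View pics/w1.png

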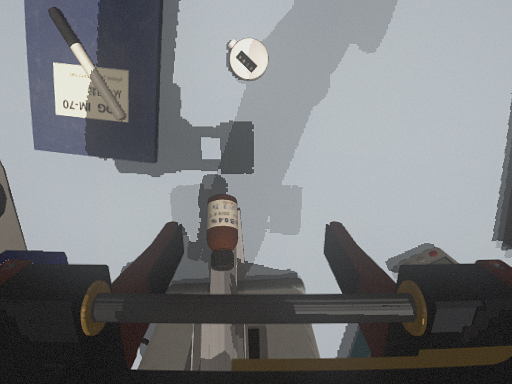

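The wrist view shows the vial from its base at (223,195) to its cap at (222,258), in line with the chute. That agrees with the projected cap at (221.5,260), so the axis is at y≈-0.214 with yaw near 0. I'll go down with the tool vertical and grasp about 30 mm up the axis, then close.

Call:
arm_command(commands=[[0,0,0,-2.5,-1.8,2.5,-1],[0,0,0,-4.6,-3.4,5.2,-1],[0,0,0,-4.6,-3.4,9.0,-1],[0,0,0,-4.6,-3.4,12.5,-1],[0,0,0,-4.6,-3.4,14.6,-1]])

```text
clock: 2.28
ee_pos: [0.5676, -0.2117, 0.0717]
ee_rot: [-0.002, 0.0, 1.0, 0.001]
ft_force: [-0.3, -0.5, -0.1]
finger_gap: 0.0878
gripper_force: 0.0
```

Call:
arm_command(commands=[[0,0,0,0,0,0,0],[0,0,0,0,0,0,0.1],[0,0,0,0,0,0,0.2],[0,0,0,0,0,0,1],[0,0,0,0,0,0,1]], newtons=20)

```text
clock: 2.7
ee_pos: [0.5707, -0.2128, 0.0776]
ee_rot: [0.002, -0.0, 1.0, -0.0]
ft_force: [-0.0, -0.5, 0.1]
finger_gap: 0.0582
gripper_force: 0.0
```

Call:
arm_command(commands=[[0,0,0,0,0,0,1],[0,0,0,0,0,0,1],[0,0,0,0,0,0,1],[0,0,0,0,0,0,1]], newtons=20)

```text
clock: 3.03
ee_pos: [0.5694, -0.214, 0.0762]
ee_rot: [0.0, 0.0, 1.0, -0.001]
ft_force: [-0.7, -1.5, 2.5]
finger_gap: 0.033
gripper_force: 19.7
```

The grip is on: opening 33 mm, 19.7 N. Lifting straight up, then moving away from the chute.

Call:
arm_command(commands=[[0,0,0,0,0,-1.0,1],[0,0,0,0,0,-3.0,1],[0,0,0,0,0,-5.5,1],[0,0,0,0,0,-8.0,1],[0,0,0,0,2.0,-10.0,1]])

```text
clock: 3.45
ee_pos: [0.5692, -0.1964, 0.1783]
ee_rot: [0.001, 0.003, 1.0, -0.001]
ft_force: [0.4, -1.4, -0.4]
finger_gap: 0.0331
gripper_force: 19.6
```

Call:
arm_command(commands=[[0,-6,0,0,3,0,1],[0,-13,0,0,6,0,1],[0,-20,0,0,9,0,1],[0,-27,0,0,12,0,1],[0,-34,0,0,14,0,1]])

```text
clock: 3.87
ee_pos: [0.5636, -0.0575, 0.1712]
ee_rot: [0.238, -0.005, 0.971, 0.012]
ft_force: [-1.5, 0.5, -1.7]
finger_gap: 0.0332
gripper_force: 19.6
```

```bash
python3 - <<'E'
from h import *
s=observe();print(s["clock"],np.round(s["ee_pos"],4),np.round(s["ee_rot"],3),np.round(s["joint_positions"],2),s["finger_gap"],s["gripper_force"])
i=grab_frame("scene")[...,::-1];w=grab_frame("wrist")[...,::-1]
cv2.imwrite("pics/s2.png",np.hstack([cv2.resize(i[40:240,200:400],(400,400),interpolation=2),cv2.resize(w,(400,300))[:].copy() if 0 else cv2.copyMakeBorder(cv2.resize(w,(400,300)),0,100,0,0,0)]))
E
```

```text
3.8667 [ 0.5636 -0.0575  0.1712] [ 0.238 -0.005  0.971  0.012] [-0.3   0.21  0.35  2.25 -0.48  0.23  2.05] 0.033210969350666295 19.63808406884091
```

View pics/s2.png

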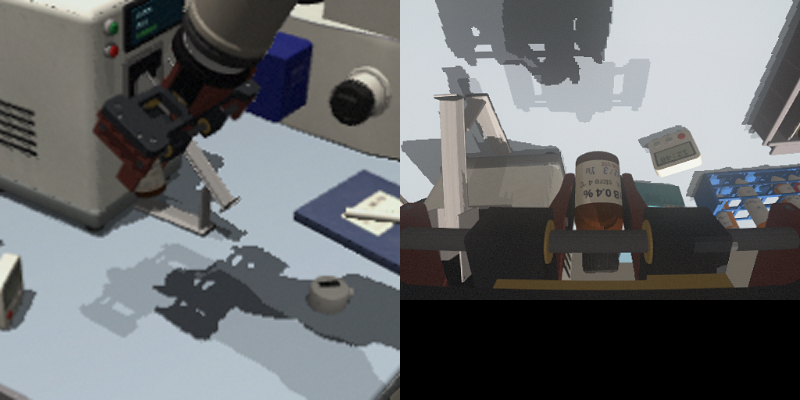

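The vial is held, but the tilt stopped short because q6 is near its lower limit (0.17). I'll fit a simple kinematic model to the poses seen so far and find where a 45° tilt is reachable.

```bash
cat > k.py <<'E'
from h import *
from scipy.optimize import least_squares
lim=np.array([[-2.96,2.96],[-.34,2.1],[-1.41,1.46],[.24,2.44],[-1.37,4.51],[.17,1.92],[-2.96,2.96]])
def fk(q,p,sg):
    d,a,b,e,off,off7=p;ax="zyzyzyz"
    Q=[Rn.from_euler(ax[i],sg[i]*q[i]+(off if i==0 else 0)) for i in range(7)]
    R=Rn.identity();x=np.array([0,0,d])
    for i in range(7):
        R=R*Q[i]
        if i==1:x=x+R.apply([0,0,a])
        if i==3:x=x+R.apply([0,0,b])
    x=x+R.apply([0,0,e]); return x,R*Rn.from_euler("z",off7)
E
python3 - <<'E'
from k import *
D=[([-1.225,.478,.022,1.556,-.012,1.109,-.083],[.296,.606,.236],[0,.225,.974,-.001]),
([-.1,.3,.39,1.89,-.14,.98,1.93],[.5236,-.1804,.2216],[0,0,1,0]),
([-.3,.21,.35,2.25,-.48,.23,2.05],[.5636,-.0575,.1712],[.238,-.005,.971,.012])]
best=[]
for s in range(16):
    sg=np.array([-1 if s&1 else 1,1,-1 if s&2 else 1,1,-1 if s&4 else 1,1,-1 if s&8 else 1])
    for o in(0,3.14,1.57,-1.57):
      for o7 in (0,1.57,3.14,-1.57):
        def f(p):
            r=[]
            for q,x,w in D:
                X,R=fk(q,p,sg);W=Rn.from_quat([w[1],w[2],w[3],w[0]])
                r+=list((X-x)*5)+list((R*W.inv()).as_rotvec()*.5)
            return r
        z=least_squares(f,[.3,.4,.4,.25,o,o7]);best.append((z.cost,sg.tolist(),z.x.round(3).tolist()))
best.sort(key=lambda b:b[0]);print(best[0]);print([b for b in best if b[1]!=best[0][1]][0])
E
```

```text
(np.float64(0.0015747806371589278), [-1, 1, -1, 1, -1, 1, -1], [0.328, 0.514, 0.493, 0.322, -0.097, -4.803])
(np.float64(0.10618455907946595), [-1, 1, -1, 1, 1, 1, -1], [0.199, 0.598, 0.464, 0.293, -0.035, 1.908])
```

The fit (about 1 cm residual) shows that a forward 45° tilt isn't reachable there because of the q6 range, but a sideways tilt is. I'll undo the tilt, yaw 90° so that tool y points ahead, then tilt with the hand on the tote side.

Call:
arm_command(commands=[[0,7,0,0,0,0,1],[0,14,0,0,0,0,1],[0,21,0,0,0,0,1],[0,28,0,0,0,0,1],[0,34,0,0,0,0,1]])

```text
clock: 4.38
ee_pos: [0.5702, -0.066, 0.1748]
ee_rot: [-0.058, -0.004, 0.998, 0.005]
ft_force: [1.2, 0.1, -1.0]
finger_gap: 0.0331
gripper_force: 19.6
```

Call:
arm_command(commands=[[0,0,6,0,0,0,1],[0,0,12,0,0,0,1],[0,0,18,0,0,0,1],[0,0,24,0,0,0,1],[0,0,30,0,0,0,1]])

```text
clock: 4.8
ee_pos: [0.5691, -0.0664, 0.1736]
ee_rot: [-0.056, 0.257, 0.965, -0.01]
ft_force: [-0.8, -0.1, -0.3]
finger_gap: 0.0332
gripper_force: 19.6
```

```bash
cat >> h.py <<'E'
def cur():
    s=observe();w=s["ee_rot"];return np.array(s["ee_pos"]),Rn.from_quat([w[1],w[2],w[3],w[0]]),s
def togo(X,cols,sh=True):
    p,R,s=cur();T=Rn.from_matrix(np.array(cols,float).T)
    rv=np.degrees((R.inv()*T).as_rotvec());d=R.inv().apply(np.array(X)-p)*100
    print("t",round(s["clock"],2),"rotvec",rv.round(1),np.linalg.norm(rv).round(1),"shift cm",d.round(2));return rv,d
E
python3 - <<'E'
from h import *
c=.70711
togo([.54,-.05,.15],[[0,c,-c],[1,0,0],[0,-c,-c]])
togo([.56,-.06,.17],[[0,1,0],[1,0,0],[0,0,-1]])
E
```

```text
t 4.8 rotvec [ 18.3 -44.6  59.3] 76.5 shift cm [3.08 0.1  2.69]
t 4.8 rotvec [-5.6 -3.9 60.1] 60.5 shift cm [1.07 0.12 0.47]
```

Call:
arm_command(commands=[[1.65,-4.0,5.35,0.6,0,0.3,1],[3.3,-8.0,10.7,1.2,0,0.6,1],[4.95,-12.0,16.0,1.8,0,0.9,1],[6.6,-16.0,21.3,2.4,0,1.2,1],[8.25,-20.0,26.7,3.0,0,1.5,1]])

```text
clock: 5.22
ee_pos: [0.5419, -0.0507, 0.163]
ee_rot: [0.099, 0.461, 0.872, -0.133]
ft_force: [-0.7, 0.3, -0.3]
finger_gap: 0.0331
gripper_force: 19.6
```

Call:
arm_command(commands=[[1.65,-4.0,5.35,0,0,0,1],[3.3,-8.0,10.7,0,0,0,1],[4.95,-12.0,16.0,0,0,0,1],[6.6,-16.0,21.3,0,0,0,1],[8.25,-20.0,26.7,0,0,0,1]])

```text
clock: 5.63
ee_pos: [0.5424, -0.0487, 0.1627]
ee_rot: [0.243, 0.624, 0.701, -0.246]
ft_force: [-1.0, -0.4, -0.7]
finger_gap: 0.0327
gripper_force: 19.6
```

```bash
python3 - <<'E'
from h import *
c=.70711
togo([.54,-.05,.10],[[0,c,-c],[1,0,0],[0,-c,-c]])
p,R,s=cur();print(p.round(4),np.round(s["joint_positions"],2))
E
```

```text
t 5.63 rotvec [ 2.2 -4.5  5.9] 7.7 shift cm [3.99 0.01 4.85]
[ 0.5424 -0.0487  0.1627] [-1.22  0.92  1.25  2.02 -0.21  0.81  0.14]
```

Call:
arm_command(commands=[[1.1,-2.2,3.0,1,0,1.2,1],[2.2,-4.5,5.9,2,0,2.4,1],[2.2,-4.5,5.9,3,0,3.6,1],[2.2,-4.5,5.9,4,0,4.9,1],[2.2,-4.5,5.9,4,0,4.9,1]])

```text
clock: 6.05
ee_pos: [0.537, -0.0504, 0.0955]
ee_rot: [0.266, 0.652, 0.657, -0.271]
ft_force: [-0.4, -0.2, -0.1]
finger_gap: 0.0328
gripper_force: 19.6
```

```bash
python3 - <<'E'
from h import *
c=.70711
togo([.54,-.05,.045],[[0,c,-c],[1,0,0],[0,-c,-c]])
p,R,s=cur();print(p.round(4),np.round(s["joint_positions"],2))
S=get_calibration("scene");i=grab_frame("scene")[...,::-1];w=grab_frame("wrist")[...,::-1]
print(proj(S,p))
cv2.imwrite("pics/s3.png",np.hstack([cv2.resize(i[60:300,150:390],(400,400),interpolation=2),cv2.copyMakeBorder(cv2.resize(w,(400,300)),0,100,0,0,0)]))
E
```

```text
t 6.05 rotvec [-0.2 -0.3  0.5] 0.7 shift cm [3.58 0.35 3.56]
[ 0.537  -0.0504  0.0955] [-1.19  1.09  1.17  2.02 -0.29  0.77  0.02]
[278.30303356 159.51931625]
```

View pics/s3.png

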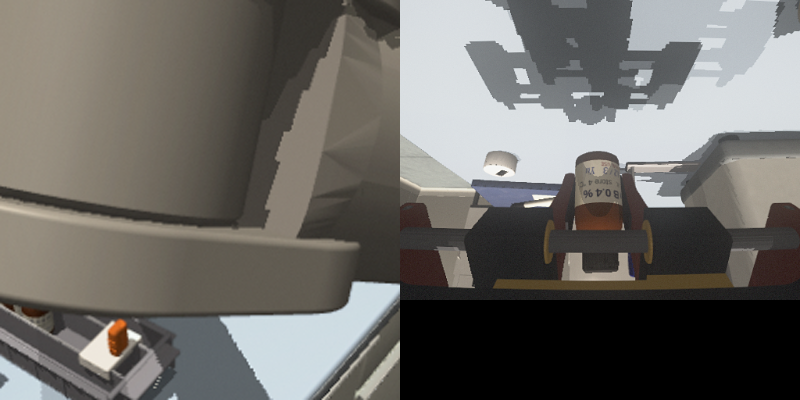

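The wrist view shows the vial centred in the fingers with its base at the top, (597,158), and cap below, (601,268). The elbow blocks the scene camera, so I'll lower by feel.

Call:
arm_command(commands=[[0,0,0,0.9,0.2,0.9,1],[0,0,0,1.9,0.3,1.9,1],[0,0,0,2.9,0.3,2.9,1],[0,0,0,3.7,0.3,3.7,1],[0,0,0,3.7,0.3,3.7,1]])

```text
clock: 6.57
ee_pos: [0.5394, -0.049, 0.0427]
ee_rot: [0.266, 0.652, 0.657, -0.27]
ft_force: [0.2, 0.2, -0.7]
finger_gap: 0.0329
gripper_force: 19.6
```

Call:
arm_command(commands=[[0,0,0,0.15,0,0.15,1],[0,0,0,0.3,0,0.3,1],[0,0,0,0.45,0,0.45,1],[0,0,0,0.6,0,0.6,1],[0,0,0,0.6,0,0.6,1]], newtons=8)

```text
clock: 6.98
ee_pos: [0.5405, -0.049, 0.0367]
ee_rot: [0.267, 0.652, 0.656, -0.269]
ft_force: [0.3, -0.5, -1.7]
finger_gap: 0.0329
gripper_force: 7.9
```

Call:
arm_command(commands=[[0,0,0,0.05,0,0.05,1],[0,0,0,0.1,0,0.1,1],[0,0,0,0.15,0,0.15,1],[0,0,0,0.15,0,0.15,1],[0,0,0,0.15,0,0.15,1]])

```text
clock: 7.4
ee_pos: [0.5405, -0.049, 0.0347]
ee_rot: [0.267, 0.652, 0.656, -0.269]
ft_force: [-0.1, 0.1, -0.4]
finger_gap: 0.0334
gripper_force: 7.9
```

Call:
arm_command(commands=[[0,0,0,0.05,0,0.05,1],[0,0,0,0.1,0,0.1,1],[0,0,0,0.15,0,0.15,1],[0,0,0,0.15,0,0.15,1],[0,0,0,0.15,0,0.15,1]], newtons=5)

```text
clock: 7.82
ee_pos: [0.5404, -0.049, 0.0326]
ee_rot: [0.267, 0.652, 0.656, -0.269]
ft_force: [-0.0, -0.3, -0.5]
finger_gap: 0.0334
gripper_force: 4.9
```

Call:
arm_command(commands=[[0,0,0,0.05,0,0.05,1],[0,0,0,0.1,0,0.1,1],[0,0,0,0.15,0,0.15,1],[0,0,0,0.15,0,0.15,1]])

```text
clock: 8.15
ee_pos: [0.5404, -0.049, 0.0303]
ee_rot: [0.267, 0.652, 0.656, -0.269]
ft_force: [0.2, -0.9, -0.7]
finger_gap: 0.0332
gripper_force: 4.9
```

Call:
arm_command(commands=[[0,0,0,0.05,0,0.05,1],[0,0,0,0.1,0,0.1,1],[0,0,0,0.15,0,0.15,1],[0,0,0,0.15,0,0.15,1]])

```text
clock: 8.48
ee_pos: [0.5404, -0.049, 0.0282]
ee_rot: [0.267, 0.652, 0.656, -0.269]
ft_force: [-0.1, 0.3, -0.6]
finger_gap: 0.0332
gripper_force: 4.9
```

```bash
python3 - <<'E'
from h import *
w=grab_frame("wrist");cv2.imwrite("pics/w4.png",w[...,::-1])
p,R,s=cur();print(p.round(4),np.round(s["ft_force"],2),np.round(s["joint_positions"],2))
c=get_calibration("wrist");print(c["R"].round(3).tolist() if hasattr(c["R"],"round") else c["R"])
# predicted upright silhouette edges in wrist for vial with axis at p.x,y base z0=0
for z in(0,.055):
    print(z,proj(c,[p[0],p[1],z]).round(1),proj(c,[p[0],p[1]+.0165,z]).round(1),proj(c,[p[0],p[1]-.0165,z]).round(1))
print(proj(c,[p[0],p[1],.078]).round(1))
E
```

```text
[ 0.5404 -0.049   0.0282] [-0.3   0.81 -0.66] [-1.15  1.17  1.08  2.01 -0.36  0.69 -0.02]
[[1.0, 0.006, -0.006], [0.009, -0.477, 0.879], [0.002, -0.879, -0.477]]
0 [253.5 204.2] [253.6 191.5] [253.3 215. ]
0.055 [252.8 298.1] [252.9 293. ] [252.7 302.3]
[252.4 346.6]
```

View pics/w4.png

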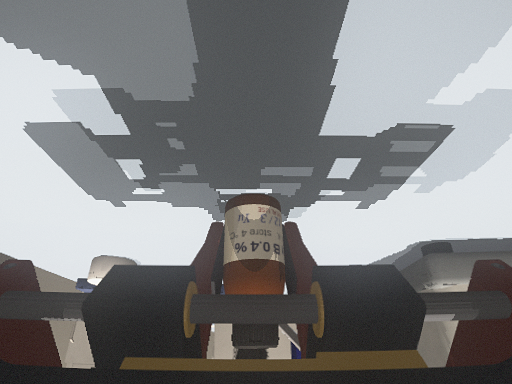

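The wrist view shows the base rim at (253,194). If the vial were upright and touching, it would be at 191.5, so the base is about 1 mm above the worktop and the vial is nearly upright. I'll lower the last bit until contact.

Call:
arm_command(commands=[[0,0,0,0.05,0,0.05,1],[0,0,0,0.1,0,0.1,1],[0,0,0,0.1,0,0.1,1]])

```text
clock: 8.78
ee_pos: [0.5402, -0.0493, 0.0272]
ee_rot: [0.267, 0.652, 0.656, -0.27]
ft_force: [-1.3, -0.1, 2.6]
finger_gap: 0.0329
gripper_force: 5.0
```

Call:
arm_command(commands=[[0,0,0,0.05,0,0.05,1],[0,0,0,0.1,0,0.1,1],[0,0,0,0.1,0,0.1,1]])

```text
clock: 9.03
ee_pos: [0.54, -0.0497, 0.0262]
ee_rot: [0.267, 0.652, 0.656, -0.27]
ft_force: [-2.4, 0.7, 5.6]
finger_gap: 0.0335
gripper_force: 5.0
```

Call:
arm_command(commands=[[0,0,0,0.05,0,0.05,1],[0,0,0,0.1,0,0.1,1],[0,0,0,0.1,0,0.1,1]])

```text
clock: 9.28
ee_pos: [0.5399, -0.0498, 0.0249]
ee_rot: [0.267, 0.652, 0.656, -0.27]
ft_force: [-2.3, 0.1, 6.8]
finger_gap: 0.0334
gripper_force: 5.0
```

The vial is on the worktop; contact force reached 6.8 N with slip in the fingers. Releasing now, then backing off along the tool axis.

Call:
arm_command(commands=[[0,0,0,0,0,0,0.2],[0,0,0,0,0,0,0.1],[0,0,0,0,0,0,-0.2],[0,0,0,0,0,0,-0.6],[0,0,0,0,0,0,-1]])

```text
clock: 9.7
ee_pos: [0.5405, -0.0488, 0.0239]
ee_rot: [0.267, 0.652, 0.657, -0.269]
ft_force: [0.3, 0.8, -0.5]
finger_gap: 0.0558
gripper_force: 0.0
```

Call:
arm_command(commands=[[0,0,0,0,0,0,-1],[0,0,0,0,0,-1,-1],[0,0,0,0,0,-4,-1],[0,0,0,0,0,-8,-1],[0,0,0,0,0,-12,-1]])

```text
clock: 10.12
ee_pos: [0.5397, 0.0359, 0.1109]
ee_rot: [0.267, 0.652, 0.656, -0.27]
ft_force: [0.8, 1.1, 0.5]
finger_gap: 0.0869
gripper_force: 0.0
```

```bash
python3 - <<'E'
from h import *
c=.70711
w=grab_frame("wrist");cv2.imwrite("pics/w5.png",w[...,::-1])
p,R,s=cur();print(p.round(4),s["finger_gap"],np.round(s["joint_positions"],2))
c_=get_calibration("wrist")
for z in(0,.055,.062,.078): print(z,proj(c_,[.54,-.05,z]).round(1),proj(c_,[.5565,-.05,z]).round(1))
togo([.54,-.05,.15],[[0,1,0],[1,0,0],[0,0,-1]])
E
```

```text
[0.544  0.0427 0.1151] 0.08729031876204954 [-1.31  1.09  1.2   1.92 -0.3   0.94 -0.06]
0 [248.3 168.3] [264.1 168.4]
0.055 [247.8 216.9] [265.1 217. ]
0.062 [247.7 223.8] [265.3 223.9]
0.078 [247.5 240.1] [265.6 240.2]
t 10.17 rotvec [ 0.3 44.4  0.6] 44.4 shift cm [-9.06 -0.51  3.99]
```

View pics/w5.png

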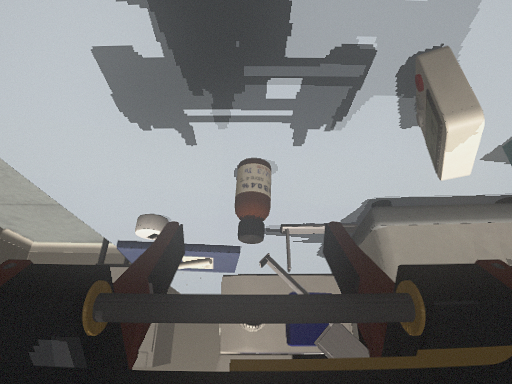

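The vial stands upright and free, with its base rim at (253,159) and cap at (251,240). That agrees with an upright vial at (0.540,-0.050). Now I'll turn the tool vertical above it.

Call:
arm_command(commands=[[0,7,0,-2.6,0,-2.6,-1],[0,14,0,-5,-0.2,-1.5,-1],[0,21,0,-7.5,-0.4,0,-1],[0,28,0,-9.5,-0.4,1,-1],[0,35,0,-11.1,-0.4,2,-1]])

```text
clock: 10.58
ee_pos: [0.5375, -0.0594, 0.1753]
ee_rot: [0.057, 0.703, 0.706, -0.058]
ft_force: [0.5, -0.2, -1.6]
finger_gap: 0.0877
gripper_force: 0.0
```

Call:
arm_command(commands=[[0,5,0,0,0,0,-1],[0,9.4,0,0,0,0,-1],[0,9.4,0,0,0,0,-1],[0,9.4,0,0,0,0,-1]])

```text
clock: 10.92
ee_pos: [0.537, -0.0591, 0.1737]
ee_rot: [-0.0, 0.707, 0.708, -0.003]
ft_force: [-0.1, 0.5, -0.4]
finger_gap: 0.0882
gripper_force: 0.0
```

```bash
python3 - <<'E'
from h import *
p,R,s=cur();print(p.round(4),np.round(s["joint_positions"],2))
c=get_calibration("wrist");w=grab_frame("wrist");cv2.imwrite("pics/w6.png",w[...,::-1])
S=get_calibration("top");
print("pred cap",proj(c,[.54,-.05,.078]).round(1),proj(c,[.54,-.05,.062]).round(1),proj(c,[.5515,-.05,.078]).round(1),proj(c,[.54,-.05,0]).round(1))
b,g,r=[w[...,k].astype(int) for k in(2,1,0)]
u,v=proj(c,[.54,-.05,.07]).astype(int)
print(blobs((np.maximum(np.maximum(r,g),b)<62).astype(np.uint8),(max(u-50,0),max(v-50,0),100,100),20))
print(blobs(((r>g+15)&(g<80)&(r<140)&(b<60)).astype(np.uint8),(max(u-50,0),max(v-60,0),100,110),20))
togo([.54,-.05,.077],[[0,1,0],[1,0,0],[0,0,-1]])
E
```

```text
[ 0.537  -0.0591  0.1737] [-0.75  0.5   1.    1.98 -0.52  0.94  0.51]
pred cap [257.6 185.8] [257.5 181. ] [270.7 185.9] [257.1 166.7]
[([246.6, 172.1], [241, 167, 13, 15, 33]), ([260.5, 170.8], [254, 167, 13, 12, 42])]
[([263.0, 166.9], [257, 164, 11, 8, 32])]
t 10.97 rotvec [-0.3  0.3  0.3] 0.5 shift cm [0.79 0.35 9.61]
```

View pics/w6.png

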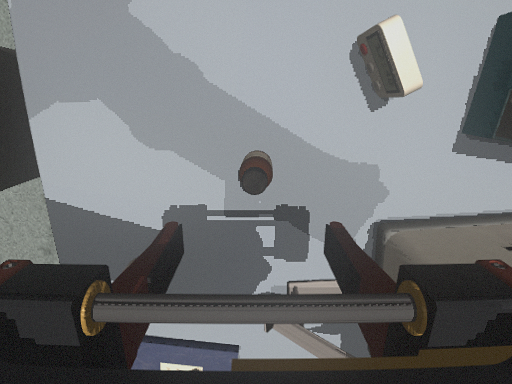

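```bash
python3 - <<'E'
from h import *
w=cv2.imread("pics/w6.png");c=get_calibration("wrist")
roi=w[140:205,230:285].astype(int);mx=roi.max(2);sat=mx-roi.min(2)
m=((mx<85)&(sat<16)).astype(np.uint8);m=cv2.morphologyEx(m,cv2.MORPH_OPEN,np.ones((3,3),np.uint8))
print(blobs(m,(0,0,55,65),15)); 
for cy in (180,181,182): print(cy,onz(c,254,cy,.078).round(4))
print("amber u extents",[ (v+140,(np.where((roi[v,:,2]-roi[v,:,0])>18)[0][[0,-1]]+230).tolist()) for v in range(12,50,6) if ((roi[v,:,2]-roi[v,:,0])>18).any()])
E
```

```text
[([15.5, 20.9], [13, 19, 6, 5, 23]), ([23.0, 40.0], [8, 27, 30, 28, 654])]
180 [ 0.5367 -0.043   0.078 ]
181 [ 0.5367 -0.0439  0.078 ]
182 [ 0.5367 -0.0448  0.078 ]
amber u extents [(152, [261, 261]), (164, [247, 266]), (170, [243, 269]), (176, [268, 269]), (182, [268, 268])]
```

The cap top shows at about (254,181.5), radius 13 px as expected for 23 mm, which puts it at (0.537,-0.0445). I'll descend so that the fingertips stay just above the shoulder, then grip the cap.

Call:
arm_command(commands=[[0,0,0,1.0,0.1,1.5,-1],[0,0,0,1.4,0.1,4.5,-1],[0,0,0,1.4,0.1,7.5,-1],[0,0,0,1.4,0.1,9.0,-1],[0,0,0,1.4,0.1,9.5,-1]])

```text
clock: 11.38
ee_pos: [0.5357, -0.0415, 0.0748]
ee_rot: [-0.002, 0.704, 0.71, -0.006]
ft_force: [-0.6, 0.7, 0.1]
finger_gap: 0.0878
gripper_force: 0.0
```

Call:
arm_command(commands=[[0,0,0,0,0,0,-0.3],[0,0,0,0,0,0,0.1],[0,0,0,0,0,0,0.3],[0,0,0,0,0,0,0.4],[0,0,0,0,0,0,0.45]], newtons=20)

```text
clock: 11.8
ee_pos: [0.5383, -0.044, 0.0791]
ee_rot: [-0.0, 0.705, 0.709, -0.002]
ft_force: [0.6, 0.2, 0.4]
finger_gap: 0.0579
gripper_force: 0.0
```

Call:
arm_command(commands=[[0,0,0,0,0,0,0.5],[0,0,0,0,0,0,0.6],[0,0,0,0,0,0,1],[0,0,0,0,0,0,1],[0,0,0,0,0,0,1]], newtons=20)

```text
clock: 12.22
ee_pos: [0.5377, -0.0442, 0.0783]
ee_rot: [-0.001, 0.706, 0.709, -0.003]
ft_force: [0.4, 1.1, -0.2]
finger_gap: 0.0247
gripper_force: 0.0
```

Call:
arm_command(commands=[[0,0,0,0,0,0,1],[0,0,0,0,0,0,1],[0,0,0,0,0,0,1]], newtons=25)

```text
clock: 12.47
ee_pos: [0.5378, -0.0442, 0.0783]
ee_rot: [-0.001, 0.706, 0.709, -0.003]
ft_force: [0.5, -0.2, 0.7]
finger_gap: 0.022
gripper_force: 24.9
```

Call:
arm_command(commands=[[0,0,0,0,0,-0.5,1],[0,0,0,0,0,-2.0,1],[0,0,0,0,0,-4.5,1],[0,0,0,0,0,-7.5,1],[0,0,0,0,0,-10,1]])

```text
clock: 12.88
ee_pos: [0.5379, -0.0443, 0.1798]
ee_rot: [-0.001, 0.706, 0.708, -0.003]
ft_force: [0.9, 0.7, -0.3]
finger_gap: 0.0221
gripper_force: 24.9
```

```bash
python3 - <<'E'
from h import *
a=np.radians(95.9);C,Sn=np.cos(a),np.sin(a)
togo([.50,.12,.20],[[-Sn*1.0*1, 0,0] if 0 else [np.cos(a+np.pi/2),np.sin(a+np.pi/2),0],[C,Sn,0],[0,0,-1]])
p,R,s=cur();print(p.round(4),s["finger_gap"],s["gripper_force"],np.round(s["joint_positions"],2))
E
```

```text
t 12.88 rotvec [ -0.4  -0.1 -95.7] 95.7 shift cm [16.43 -3.74 -2.06]
[ 0.5379 -0.0443  0.1798] 0.022093136321096406 24.904955327510834 [-0.79  0.5   1.01  1.98 -0.51  0.95  0.48]
```

The cap is gripped at 24.9 N and lifted. Turning towards the tote's yaw while moving over.

Call:
arm_command(commands=[[0,0,-6.5,2,-0.5,-0.6,1],[0,0,-13,5,-1,-1.2,1],[0,0,-19.5,8,-1.5,-1.8,1],[0,0,-26,11,-2,-2.4,1],[0,0,-32.5,13.5,-2.5,-3,1]])

```text
clock: 13.3
ee_pos: [0.5121, 0.0931, 0.2084]
ee_rot: [-0.002, 0.476, 0.879, -0.002]
ft_force: [-0.1, 0.4, -0.1]
finger_gap: 0.022
gripper_force: 24.9
```

Call:
arm_command(commands=[[0,0,-6.5,0,0,0,1],[0,0,-13,0,0,0,1],[0,0,-19.5,0,0,0,1],[0,0,-26,0,0,0,1],[0,0,-32.5,0,0,0,1]])

```text
clock: 13.72
ee_pos: [0.5124, 0.091, 0.2081]
ee_rot: [-0.002, 0.212, 0.977, -0.002]
ft_force: [-0.4, 0.1, -0.3]
finger_gap: 0.0221
gripper_force: 24.9
```

Call:
arm_command(commands=[[0,0,-6.5,0,0,0,1],[0,0,-13,0,0,0,1],[0,0,-19.5,0,0,0,1],[0,0,-26,0,0,0,1],[0,0,-30.7,0,0,0,1]])

```text
clock: 14.13
ee_pos: [0.5125, 0.0907, 0.2081]
ee_rot: [-0.003, -0.055, 0.999, -0.001]
ft_force: [-0.1, 0.0, -0.3]
finger_gap: 0.022
gripper_force: 24.9
```

```bash
cat >> h.py <<'E'
def tote(a=5.9):
    a=np.radians(a);return [[-np.cos(a),-np.sin(a),0],[-np.sin(a),np.cos(a),0],[0,0,-1]]
E
python3 - <<'E'
from h import *
togo([.51,.22,.20],tote())
p,R,s=cur();print(p.round(4),s["finger_gap"],s["gripper_force"],np.round(s["joint_positions"],2))
c=get_calibration("wrist");w=grab_frame("wrist");cv2.imwrite("pics/w7.png",w[...,::-1]);np.savez("w7.npz",**{k:np.array(v) for k,v in c.items()})
t=grab_frame("top");cv2.imwrite("pics/t7.png",t[...,::-1])
E
```

```text
t 14.13 rotvec [-0.1 -0.3  0.4] 0.5 shift cm [-1.16 12.88  0.77]
[0.5125 0.0907 0.2081] 0.02201074510272704 24.901002645492554 [-0.83  0.3   0.65  1.98 -0.22  0.94  1.61]
```

View pics/w7.png

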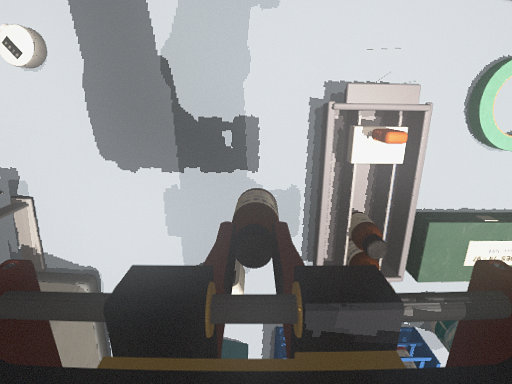

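The wrist view shows:
- the held vial upright in the fingers at (257,225);
- the tote's near rim corners at (330,103) and (431,104);
- the white retainer block from (350,127) to (406,163);
- the orange tab at (390,136);
- vial_b's cap at (374,246).

I'll turn these into tote coordinates. That was my tenth picture, so from here I work by numbers.

```bash
cat > m7.py <<'E'
from h import *
c=dict(np.load("w7.npz"));w=cv2.imread("pics/w7.png")
g=lambda n,u,v,z:print(n,onz(c,u,v,z).round(4))
for n,u,v in(("rimNL",330,103),("rimNR",431,104),("rimFL",314,276),("rimFR",406,279)): g(n,u,v,.046)
for n,u,v in(("blkNL",350,127),("blkNR",407,127),("blkFR",405,163),("blkFL",350,163)): g(n,u,v,.050)
g("capb",374,246,.084)
b,gg,r=[w[...,k].astype(int) for k in range(3)]
for ce,st in blobs(((r>150)&(gg<140)&(b<90)).astype(np.uint8),(320,80,120,100)): g("orange %s"%st,*ce,.075)
for ce,st in blobs(((w.max(2)<85)&(w.max(2).astype(int)-w.min(2)<18)).astype(np.uint8),(340,215,60,60),15): print("dark",ce,st)
m=((r>170)&(gg>165)&(b>160)).astype(np.uint8)
for ce,st in blobs(m,(335,110,85,70),100): print("white",ce,st)
for ce,st in blobs(((r>gg+20)&(gg<90)&(r<150)&(b<60)).astype(np.uint8),(335,180,70,100),15): print("amber",ce,st)
# gray profile along rows for tote walls
for v in (180,200): print(v,[int(x) for x in w[v,305:430:2].mean(1)])
E
python3 m7.py
```

```text
rimNL [0.4223 0.1594 0.046 ]
rimNR [0.4101 0.266  0.046 ]
rimFL [0.6265 0.1777 0.046 ]
rimFR [0.6192 0.2946 0.046 ]
blkNL [0.4438 0.1836 0.05  ]
blkNR [0.4365 0.2441 0.05  ]
blkFR [0.4745 0.2517 0.05  ]
blkFL [0.4815 0.1913 0.05  ]
capb [0.5605 0.2229 0.084 ]
dark [372.3, 248.7] [340, 215, 60, 60, 2133]
dark [378.0, 220.7] [368, 215, 17, 20, 160]
white [365.9, 115.6] [358, 111, 18, 14, 152]
white [374.4, 151.0] [351, 111, 57, 69, 1814]
amber [375.2, 230.6] [366, 226, 17, 12, 82]
amber [370.5, 261.2] [360, 257, 19, 12, 93]
180 [123, 127, 131, 129, 103, 102, 101, 87, 86, 150, 198, 200, 179, 208, 186, 117, 110, 92, 88, 85, 85, 88, 90, 88, 233, 212, 200, 199, 201, 200, 200, 194, 116, 119, 102, 97, 94, 96, 95, 92, 94, 93, 102, 211, 188, 97, 97, 91, 92, 94, 91, 92, 94, 94, 94, 192, 196, 193, 222, 223, 222, 221, 222]
200 [117, 126, 124, 97, 100, 98, 84, 79, 112, 196, 199, 190, 203, 104, 111, 114, 86, 82, 79, 79, 73, 78, 100, 225, 202, 194, 193, 194, 192, 196, 124, 110, 112, 88, 105, 84, 78, 82, 81, 82, 81, 74, 235, 98, 88, 82, 79, 79, 82, 82, 80, 80, 81, 149, 199, 188, 204, 220, 221, 220, 220, 222, 222]
```

```bash
cat >> m7.py <<'E'
print("----")
P=np.array([.5125,.0907,.2081])
for h in(0,.055,.078): print("held",h,proj(c,P+[0,0,h-.0783]).round(1))
roi=w[180:225,225:290].astype(int);
for v in(188,194,200,206,212,218,224):
    rr=w[v,215:300].astype(int);d=rr[:,2]-rr[:,0];k=np.where(d>8)[0]+215
    print(v,k[0] if len(k) else None,k[-1] if len(k) else None)
for v,ul,ur in((180,353,391),(200,351,389)):
    a,b2=onz(c,ul,v,.046),onz(c,ur,v,.046);print("div",a.round(4),b2.round(4),((a+b2)/2).round(4),np.linalg.norm(a-b2).round(4))
g("tabtop",402,137,.088);hsv=cv2.cvtColor(w,cv2.COLOR_BGR2HSV)
for ce,st in blobs(cv2.inRange(hsv,(4,150,100),(18,255,255)),(350,110,80,50),10): print("tab",ce,st)
T=get_calibration("top");t=cv2.imread("pics/t7.png");ht=cv2.cvtColor(t,cv2.COLOR_BGR2HSV)
print("top tab",blobs(cv2.inRange(ht,(4,150,100),(18,255,255)),(120,200,60,60),4), blobs(cv2.inRange(cv2.cvtColor(cv2.imread("pics/top0.png"),cv2.COLOR_BGR2HSV),(4,150,100),(18,255,255)),(120,200,60,60),4))
E
python3 m7.py | sed -n '/----/,$p'
```

```text
----
held 0 [254.6 204.7]
held 0.055 [254.7 232.7]
held 0.078 [254.8 249.7]
188 None None
194 243 270
200 238 274
206 236 276
212 235 276
218 235 278
224 220 286
div [0.5006 0.2    0.046 ] [0.4958 0.2429 0.046 ] [0.4982 0.2214 0.046 ] 0.0432
div [0.524  0.2026 0.046 ] [0.5191 0.2464 0.046 ] [0.5216 0.2245 0.046 ] 0.044
tabtop [0.4457 0.2215 0.088 ]
tab [396.2, 141.8] [389, 141, 14, 2, 17]
top tab [] [([154.0, 231.6], [150, 230, 9, 5, 35])]
```

The checks pass: the lane dividers measure 43–44 mm apart against 44 expected, and the lane centre near x=0.513 is y≈0.2225. Moving over the free gap between vial_b and the retainer.

Call:
arm_command(commands=[[0,0,0.2,-0.4,2.5,0,1],[0,0,0.4,-0.7,6,0,1],[0,0,0.4,-1.0,9.5,0,1],[0,0,0.4,-1.3,12,0,1],[0,0,0.4,-1.4,13.1,0,1]])

```text
clock: 14.65
ee_pos: [0.5124, 0.2273, 0.2074]
ee_rot: [-0.003, -0.05, 0.999, -0.001]
ft_force: [0.3, -0.8, -0.2]
finger_gap: 0.0221
gripper_force: 24.9
```

Call:
arm_command(commands=[[0,0,0,0,0,1,1],[0,0,0,0,0,3,1],[0,0,0,0,0,5,1],[0,0,0,0,0,6.5,1],[0,0,0,0,0,6.5,1]])

```text
clock: 15.07
ee_pos: [0.5108, 0.2191, 0.1394]
ee_rot: [-0.005, -0.046, 0.999, -0.003]
ft_force: [0.2, -0.3, 0.1]
finger_gap: 0.0218
gripper_force: 24.9
```

```bash
python3 - <<'E'
from h import *
c=get_calibration("wrist");p,R,s=cur();w=grab_frame("wrist");cv2.imwrite("pics/w8.png",w[...,::-1]);np.savez("w8.npz",**{k:np.array(v) for k,v in c.items()})
togo([.513,.2225,.13],tote(6.2));print(p.round(4),s["gripper_force"])
i=w[...,::-1]
hs=cv2.cvtColor(np.ascontiguousarray(i),cv2.COLOR_BGR2HSV)
print("orange",[(ce,st) for ce,st in blobs(cv2.inRange(hs,(4,150,100),(18,255,255)),(0,0,512,384),25)])
print("amber",blobs(cv2.inRange(hs,(2,100,25),(16,255,140)),(180,80,150,200),30))
for h in(0,.055,.078): print("held",h,proj(c,p+[0,0,h-.0783]).round(1))
# predict divider tops and lane at z .046 near base
e=np.array([np.cos(.108),np.sin(.108),0]);n=np.array([-e[1],e[0],0])
for d in(-.022,.022): print(d,proj(c,np.array([.513,.2225,.046])+d*n-.02*e).round(1),proj(c,np.array([.513,.2225,.046])+d*n-.04*e).round(1))
for v in range(100,215,12): print(v,[int(x) for x in i[v,190:330:2].mean(1)])
E
```

```text
t 15.12 rotvec [-0.3 -0.5 -0.9] 1.0 shift cm [-0.16  0.28  1.1 ]
[0.5108 0.2191 0.1394] 24.898109436035156
orange [([259.8, 129.9], [247, 122, 29, 16, 297])]
amber []
held 0 [255.  205.1]
held 0.055 [254.9 232.8]
held 0.078 [254.9 249.7]
-0.022 [233.  180.5] [232.2 157.6]
0.022 [283.8 179.9] [284.2 157. ]
100 [88, 145, 161, 170, 173, 154, 91, 92, 96, 137, 167, 168, 166, 169, 166, 168, 170, 103, 98, 95, 91, 191, 201, 97, 150, 174, 175, 174, 176, 178, 176, 177, 178, 180, 179, 182, 181, 182, 179, 182, 98, 101, 104, 100, 101, 102, 97, 103, 190, 197, 183, 185, 188, 187, 190, 96, 101, 104, 101, 105, 111, 99, 97, 94, 92, 186, 206, 209, 214, 190]
112 [92, 115, 160, 164, 167, 172, 97, 95, 94, 98, 169, 167, 167, 171, 115, 120, 123, 120, 127, 121, 108, 235, 207, 93, 106, 123, 124, 126, 124, 125, 128, 127, 125, 125, 127, 129, 128, 127, 126, 127, 129, 126, 130, 130, 103, 104, 96, 95, 244, 235, 216, 217, 219, 220, 214, 171, 130, 134, 123, 104, 99, 96, 97, 98, 109, 197, 208, 210, 213, 198]
124 [94, 87, 152, 158, 171, 183, 102, 88, 93, 90, 167, 167, 165, 90, 91, 112, 119, 106, 248, 246, 246, 246, 25
[... 1794 characters left out ...]
165, 140, 120, 95, 92, 82, 86, 83, 81, 163, 198, 200, 204, 196, 225, 224]
196 [191, 194, 194, 96, 83, 84, 84, 84, 77, 73, 71, 70, 80, 80, 78, 77, 80, 80, 77, 80, 80, 83, 82, 86, 70, 60, 104, 102, 109, 106, 102, 102, 97, 95, 101, 99, 101, 111, 122, 120, 106, 75, 116, 84, 88, 72, 72, 105, 122, 215, 109, 94, 138, 164, 161, 125, 115, 117, 88, 81, 76, 83, 92, 185, 199, 197, 175, 201, 224, 224]
208 [194, 196, 194, 202, 80, 82, 84, 81, 70, 92, 93, 88, 137, 160, 157, 160, 161, 162, 165, 77, 79, 76, 73, 94, 85, 47, 53, 53, 55, 58, 56, 56, 56, 55, 56, 53, 59, 55, 59, 52, 56, 108, 102, 90, 83, 68, 71, 87, 91, 173, 75, 91, 127, 149, 139, 80, 90, 92, 84, 79, 77, 79, 98, 166, 164, 170, 173, 226, 223, 222]
```

Call:
arm_command(commands=[[0,0,-0.5,-0.1,0.3,0,1],[0,0,-0.9,-0.2,0.4,0,1],[0,0,-0.9,-0.2,0.4,0,1],[0,0,-0.9,-0.2,0.4,0,1]])

```text
clock: 15.45
ee_pos: [0.5149, 0.2271, 0.1434]
ee_rot: [-0.002, -0.056, 0.998, -0.001]
ft_force: [-0.2, -0.3, -0.7]
finger_gap: 0.022
gripper_force: 24.9
```

```bash
cat > m9.py <<'E'
from h import *
p,R,s=cur();c=get_calibration("wrist");w=grab_frame("wrist")[...,::-1];cv2.imwrite("pics/w9.png",w)
togo([.513,.2225,.13],tote(6.2));print(p.round(4))
e=np.array([np.cos(.108),np.sin(.108),0]);n=np.array([-e[1],e[0],0]);A=np.array([.513,.2225,.046])
g=w.astype(int).mean(2)
for v in(110,114,170,174,178,182,186,190):
    L=222+np.argmax(g[v,222:246]);Rr=276+np.argmax(g[v,276:300])
    k=lambda u:(onz(c,u,v,.046)-A)
    a,b=k(L),k(Rr);print(v,L,Rr,"lat mm",(a@n*1e3).round(1),(b@n*1e3).round(1),"mid",((a+b)/2@n*1e3).round(1),"along",(a@e*1e3).round(0))
hs=cv2.cvtColor(np.ascontiguousarray(w),cv2.COLOR_BGR2HSV)
for v in(200,206,212,218): 
    k=np.where((w[v,225:290,2].astype(int)-w[v,225:290,0])>8)[0]+225
    print("vial",v,k[[0,-1]] if len(k) else None)
print("held",proj(c,p+[0,0,-.0783]).round(1))
E
python3 m9.py
```

```text
t 15.5 rotvec [-0.1 -0.2  0.3] 0.4 shift cm [ 0.21 -0.43  1.32]
[0.5149 0.2271 0.1434]
110 226 276 lat mm -19.7 21.5 mid 0.9 along -73.0
114 226 286 lat mm -19.7 29.8 mid 5.0 along -70.0
170 233 280 lat mm -14.6 26.3 mid 5.9 along -23.0
174 233 280 lat mm -14.6 26.4 mid 5.9 along -19.0
178 241 280 lat mm -7.6 26.6 mid 9.5 along -15.0
182 243 279 lat mm -5.9 25.8 mid 9.9 along -12.0
186 237 279 lat mm -11.2 25.9 mid 7.3 along -8.0
190 226 279 lat mm -21.0 26.0 mid 2.5 along -4.0
vial 200 [227 281]
vial 206 [233 280]
vial 212 [226 281]
vial 218 [227 281]
held [254.6 204.5]
```

Call:
arm_command(commands=[[0,0,0,0,0,0,1],[0,0,0,0,0,0,1],[0,0,0,0,0,0,1],[0,0,0,0,0,0,1],[0,0,0,0,0,0,1]])

```text
clock: 15.92
ee_pos: [0.5143, 0.2268, 0.1425]
ee_rot: [-0.003, -0.056, 0.998, -0.001]
ft_force: [0.2, -0.4, 0.3]
finger_gap: 0.0217
gripper_force: 24.9
```

```bash
cat > m10.py <<'E'
from h import *
p,R,s=cur();c=get_calibration("wrist");w=grab_frame("wrist")[...,::-1];cv2.imwrite("pics/w10.png",w)
togo([.513,.2235,.13],tote(6.2));print(p.round(4),s["clock"])
g=w.astype(int).mean(2)
for v in(110,174,186): print(v,"L",g[v,224:250].astype(int).tolist(),"R",g[v,274:300].astype(int).tolist())
for v in(204,212,220): print(v,[f"{a[2]-a[0]}" for a in w[v,226:286:2].astype(int)],g[v,226:286:2].astype(int).tolist())
print("held",proj(c,p+[0,0,-.0783]).round(1))
E
python3 m10.py
```

```text
t 15.97 rotvec [-0.1 -0.3  0.3] 0.4 shift cm [ 0.16 -0.32  1.25]
[0.5143 0.2268 0.1425] 15.9167
110 L [219, 219, 218, 222, 148, 146, 149, 146, 150, 152, 151, 151, 152, 156, 153, 157, 153, 155, 152, 158, 157, 156, 151, 155, 156, 156] R [193, 193, 192, 202, 233, 229, 227, 194, 218, 218, 209, 209, 204, 223, 218, 218, 218, 219, 221, 210, 126, 132, 133, 135, 126, 102]
174 L [85, 87, 92, 94, 93, 73, 78, 77, 77, 119, 116, 114, 116, 114, 115, 116, 113, 116, 113, 115, 115, 117, 119, 117, 115, 116] R [84, 98, 121, 131, 130, 104, 218, 211, 111, 119, 88, 117, 135, 149, 159, 168, 164, 155, 150, 99, 121, 125, 118, 92, 97, 97]
186 L [83, 72, 88, 90, 93, 73, 69, 71, 74, 81, 79, 85, 113, 114, 113, 115, 81, 83, 83, 84, 86, 84, 85, 86, 85, 85] R [78, 98, 129, 124, 117, 170, 211, 207, 125, 101, 93, 124, 142, 151, 122, 172, 163, 153, 93, 118, 117, 92, 90, 95, 89, 85]
204 ['7', '6', '3', '4', '11', '13', '19', '16', '13', '19', '15', '15', '18', '13', '13', '16', '14', '15', '15', '13', '19', '18', '8', '15', '11', '17', '4', '15', '7', '-61'] [82, 89, 68, 86, 167, 143, 92, 86, 104, 82, 56, 47, 52, 54, 54, 55, 57, 55, 57, 64, 98, 103, 89, 116, 98, 93, 111, 202, 104, 96]
212 ['10', '21', '2', '6', '18', '14', '15', '14', '20', '26', '22', '21', '24', '23', '20', '19', '15', '14', '14', '9', '8', '14', '13', '7', '20', '20', '11', '2', '-4', '-70'] [104, 188, 61, 85, 116, 51, 51, 53, 55, 49, 54, 56, 55, 53, 56, 57, 50, 47, 53, 51, 56, 48, 55, 52, 60, 127, 139, 78, 72, 103]
220 ['9', '19', '4', '16', '13', '17', '14', '15', '19', '15', '14', '18', '15', '16', '15', '19', '14', '19', '17', '15', '15', '12', '14', '12', '10', '14', '14', '17', '-20', '-90'] [101, 194, 90, 52, 48, 47, 50, 44, 46, 50, 52, 49, 50, 51, 51, 48, 52, 48, 48, 53, 46, 51, 49, 54, 47, 54, 73, 206, 67, 129]
held [254.6 204.6]
```

The lane mid shows at u≈253.7 (dividers 54 px apart, which is 44 mm) and the held vial at u≈255.5. The vial is therefore about 1.5 mm too far to +y, so I'll shift by that and go down gently.

Call:
arm_command(commands=[[0,0,0.3,0,-0.18,0,1],[0,0,0.3,0,-0.18,0.5,1],[0,0,0.3,0,-0.18,1.2,1],[0,0,0.3,0,-0.18,1.8,1],[0,0,0.3,0,-0.18,2.2,1]])

```text
clock: 16.38
ee_pos: [0.5138, 0.2248, 0.1193]
ee_rot: [-0.003, -0.054, 0.999, -0.002]
ft_force: [0.7, -0.5, -1.0]
finger_gap: 0.0223
gripper_force: 24.9
```

Call:
arm_command(commands=[[0,0,0,0,0,0.5,1],[0,0,0,0,0,1.0,1],[0,0,0,0,0,1.5,1],[0,0,0,0,0,2.0,1],[0,0,0,0,0,2.0,1]])

```text
clock: 16.8
ee_pos: [0.5137, 0.2247, 0.0994]
ee_rot: [-0.003, -0.054, 0.999, -0.002]
ft_force: [0.8, 0.1, -0.3]
finger_gap: 0.0223
gripper_force: 24.9
```

Call:
arm_command(commands=[[0,0,0,0,0,0.3,1],[0,0,0,0,0,0.6,1],[0,0,0,0,0,0.9,1],[0,0,0,0,0,1.2,1],[0,0,0,0,0,1.3,1]], newtons=12)

```text
clock: 17.22
ee_pos: [0.5141, 0.2248, 0.0871]
ee_rot: [-0.003, -0.054, 0.999, -0.002]
ft_force: [0.1, 0.1, -0.2]
finger_gap: 0.0221
gripper_force: 11.9
```

Call:
arm_command(commands=[[0,0,0,0,0,0.1,1],[0,0,0,0,0,0.15,1],[0,0,0,0,0,0.15,1]], newtons=8)

```text
clock: 17.47
ee_pos: [0.5142, 0.2249, 0.086]
ee_rot: [-0.003, -0.054, 0.999, -0.001]
ft_force: [0.1, 0.4, -0.3]
finger_gap: 0.0224
gripper_force: 7.9
```

Call:
arm_command(commands=[[0,0,0,0,0,0.1,1],[0,0,0,0,0,0.15,1],[0,0,0,0,0,0.15,1]])

```text
clock: 17.72
ee_pos: [0.5142, 0.2249, 0.0845]
ee_rot: [-0.003, -0.054, 0.999, -0.001]
ft_force: [0.2, 0.5, -0.1]
finger_gap: 0.0226
gripper_force: 7.9
```

Call:
arm_command(commands=[[0,0,0,0,0,0.05,1],[0,0,0,0,0,0.1,1],[0,0,0,0,0,0.1,1]])

```text
clock: 17.97
ee_pos: [0.515, 0.2249, 0.0842]
ee_rot: [-0.002, -0.054, 0.999, -0.001]
ft_force: [0.1, -1.0, 4.1]
finger_gap: 0.0224
gripper_force: 8.0
```

Contact came at z=0.0842, right where the lane floor should be (0.0843). Releasing and rising.

Call:
arm_command(commands=[[0,0,0,0,0,0,0.4],[0,0,0,0,0,0,0.3],[0,0,0,0,0,0,0.1],[0,0,0,0,0,0,-0.2],[0,0,0,0,0,0,-0.3]])

```text
clock: 18.38
ee_pos: [0.5141, 0.2249, 0.0834]
ee_rot: [-0.003, -0.054, 0.999, -0.001]
ft_force: [-0.2, 0.2, 0.5]
finger_gap: 0.0469
gripper_force: 0.0
```

Call:
arm_command(commands=[[0,0,0,0,0,-1,-0.3],[0,0,0,0,0,-3,-0.3],[0,0,0,0,0,-6,-0.3],[0,0,0,1.5,0,-9,-0.3],[0,0,0,4,0,-11,-0.3]])

```text
clock: 18.8
ee_pos: [0.4775, 0.221, 0.1969]
ee_rot: [-0.0, -0.053, 0.999, -0.001]
ft_force: [-0.1, 0.8, 0.6]
finger_gap: 0.057
gripper_force: 0.0
```

Call:
arm_command(commands=[[0,0,0,1.5,0,0,-0.3],[0,0,0,3,0,0,-0.3],[0,0,0,3,0,0,-0.3],[0,0,0,3,0,0,-0.3],[0,0,0,3,0,0,-0.3]])

```text
clock: 19.22
ee_pos: [0.4459, 0.2179, 0.1943]
ee_rot: [-0.002, -0.054, 0.999, -0.001]
ft_force: [0.8, -1.0, -0.5]
finger_gap: 0.0573
gripper_force: 0.0
```

```bash
cat > m11.py <<'E'
from h import *
import sys
p,R,s=cur();c=get_calibration("wrist");w=np.ascontiguousarray(grab_frame("wrist")[...,::-1]);cv2.imwrite(f"pics/{sys.argv[1]}.png",w)
print(p.round(4),s["finger_gap"],np.round(s["joint_positions"],2))
hs=cv2.cvtColor(w,cv2.COLOR_BGR2HSV)
print("orange",[(ce,st) for ce,st in blobs(cv2.inRange(hs,(4,130,90),(20,255,255)),(100,0,312,300),20)])
print("amber",[(ce,st) for ce,st in blobs(cv2.inRange(hs,(0,90,20),(16,255,150)),(180,60,160,230),25)])
g=(w.max(2)<75)&(w.max(2).astype(int)-w.min(2)<18)
print("dark",[b for b in blobs(cv2.morphologyEx(g.astype(np.uint8),cv2.MORPH_OPEN,np.ones((5,5),np.uint8)),(200,60,120,220),60)])
print("white",blobs((w.min(2)>225).astype(np.uint8),(180,20,160,200),100))
for n,X in(("vial cap",[.515,.2249,.084]),("tab top",[.4485,.219,.088]),("capb",[.563,.226,.084])): print(n,proj(c,X).round(1))
E
python3 m11.py w11
```

```text
[0.4459 0.2179 0.1943] 0.05725924329590664 [-1.1   0.26  0.61  2.05 -0.19  0.89  1.3 ]
orange [([252.8, 193.8], [242, 184, 24, 16, 238])]
amber [([253.4, 188.7], [242, 180, 24, 20, 321]), ([262.2, 242.4], [251, 235, 18, 20, 119]), ([260.4, 280.8], [252, 274, 15, 16, 129])]
dark [([203.0, 247.5], [200, 226, 8, 52, 324]), ([309.7, 255.4], [300, 229, 20, 51, 785]), ([252.4, 252.6], [240, 242, 24, 25, 363])]
white [([267.1, 198.1], [234, 178, 47, 34, 401])]
vial cap [253.9 258.9]
tab top [255.4 197.2]
capb [249.9 298.8]
```

The new vial's cap shows at (252,253), near the expected (254,259), so it is standing. The tab top, about 24 px wide, matches 22 mm and lies at about (0.4455,0.2173). Going down to take the tab.

Call:
arm_command(commands=[[0,0,0,0,0,2,-0.3],[0,0,0,0,0,5,-0.3],[0,0,0,0,0,8,-0.3],[0,0,0,0,0,9,-0.3],[0,0,0,0,0,9,-0.3]])

```text
clock: 19.68
ee_pos: [0.4439, 0.2162, 0.1017]
ee_rot: [-0.005, -0.053, 0.999, -0.003]
ft_force: [0.7, 0.1, 0.3]
finger_gap: 0.0573
gripper_force: 0.0
```

Call:
arm_command(commands=[[0,0,0,0,0,1,-0.3],[0,0,0,0,0,2,-0.3],[0,0,0,0,0,2.8,-0.3],[0,0,0,0,0,3.1,-0.3],[0,0,0,0,0,3.1,-0.3]])

```text
clock: 20.1
ee_pos: [0.4444, 0.2172, 0.0725]
ee_rot: [-0.003, -0.054, 0.999, -0.002]
ft_force: [-0.7, -0.1, -0.0]
finger_gap: 0.0576
gripper_force: 0.0
```

Call:
arm_command(commands=[[0,0,0,0,0,0,0],[0,0,0,0,0,0,0.2],[0,0,0,0,0,0,0.35],[0,0,0,0,0,0,0.45],[0,0,0,0,0,0,0.48]], newtons=8)

```text
clock: 20.52
ee_pos: [0.4447, 0.2175, 0.0732]
ee_rot: [-0.002, -0.054, 0.999, -0.001]
ft_force: [-0.4, 0.3, -0.3]
finger_gap: 0.0273
gripper_force: 0.0
```

Call:
arm_command(commands=[[0,0,0,0,0,0,0.55],[0,0,0,0,0,0,0.6],[0,0,0,0,0,0,1],[0,0,0,0,0,0,1],[0,0,0,0,0,0,1]], newtons=8)

```text
clock: 20.93
ee_pos: [0.4446, 0.2176, 0.0731]
ee_rot: [-0.003, -0.054, 0.999, -0.001]
ft_force: [-1.0, 0.4, 3.1]
finger_gap: 0.022
gripper_force: 8.0
```

The tab is gripped at 22 mm. Now sliding the retainer forward, slowly, watching the force.

Call:
arm_command(commands=[[0,0,0,-0.2,0,0,1],[0,0,0,-0.5,0,0,1],[0,0,0,-0.8,0,0,1],[0,0,0,-1.1,0,0,1],[0,0,0,-1.4,0,0,1]], newtons=12)

```text
clock: 21.35
ee_pos: [0.4585, 0.2191, 0.0731]
ee_rot: [-0.003, -0.054, 0.999, -0.001]
ft_force: [-2.2, 0.7, 5.5]
finger_gap: 0.0223
gripper_force: 12.0
```

Call:
arm_command(commands=[[0,0,0,-0.15,0,0,1],[0,0,0,-0.3,0,0,1],[0,0,0,-0.45,0,0,1],[0,0,0,-0.6,0,0,1],[0,0,0,-0.75,0,0,1]])

```text
clock: 21.77
ee_pos: [0.4659, 0.2199, 0.073]
ee_rot: [-0.003, -0.054, 0.999, -0.001]
ft_force: [-2.3, 0.8, 7.1]
finger_gap: 0.0217
gripper_force: 12.0
```

Call:
arm_command(commands=[[0,0,0,-0.15,0,0,1],[0,0,0,-0.3,0,0,1],[0,0,0,-0.45,0,0,1],[0,0,0,-0.6,0,0,1],[0,0,0,-0.75,0,0,1]])

```text
clock: 22.18
ee_pos: [0.4734, 0.2207, 0.073]
ee_rot: [-0.003, -0.054, 0.999, -0.001]
ft_force: [-2.2, 0.7, 7.5]
finger_gap: 0.0217
gripper_force: 12.0
```

Call:
arm_command(commands=[[0,0,0,-0.1,0,-0.03,1],[0,0,0,-0.2,0,-0.05,1],[0,0,0,-0.3,0,-0.05,1],[0,0,0,-0.4,0,-0.05,1],[0,0,0,-0.5,0,-0.05,1]])

```text
clock: 22.6
ee_pos: [0.4782, 0.2212, 0.0731]
ee_rot: [-0.003, -0.054, 0.999, -0.001]
ft_force: [-3.0, 2.4, 2.7]
finger_gap: 0.0219
gripper_force: 12.0
```

Call:
arm_command(commands=[[0,0,0,-0.1,0,0,1],[0,0,0,-0.2,0,0,1],[0,0,0,-0.3,0,0,1],[0,0,0,-0.4,0,0,1],[0,0,0,-0.5,0,0,1]])

```text
clock: 23.02
ee_pos: [0.4833, 0.2217, 0.0731]
ee_rot: [-0.003, -0.054, 0.999, -0.001]
ft_force: [-3.4, 2.2, 1.2]
finger_gap: 0.022
gripper_force: 12.0
```

Call:
arm_command(commands=[[0,0,0,-0.05,0,0,1],[0,0,0,-0.1,0,0,1],[0,0,0,-0.15,0,0,1],[0,0,0,-0.2,0,0,1],[0,0,0,-0.25,0,0,1]])

```text
clock: 23.43
ee_pos: [0.4858, 0.2219, 0.0731]
ee_rot: [-0.003, -0.054, 0.999, -0.001]
ft_force: [-2.9, 3.1, 0.7]
finger_gap: 0.0221
gripper_force: 12.0
```

Force is still only friction. Continuing in 0.5 mm rows.

Call:
arm_command(commands=[[0,0,0,-0.05,0,0,1],[0,0,0,-0.1,0,0,1],[0,0,0,-0.15,0,0,1],[0,0,0,-0.2,0,0,1]])

```text
clock: 23.77
ee_pos: [0.4878, 0.2222, 0.0731]
ee_rot: [-0.003, -0.054, 0.999, -0.001]
ft_force: [-3.1, 4.5, -1.1]
finger_gap: 0.0216
gripper_force: 12.0
```

Call:
arm_command(commands=[[0,0,0,-0.04,0,0,1],[0,0,0,-0.08,0,0,1],[0,0,0,-0.12,0,0,1],[0,0,0,-0.16,0,0,1]])

```text
clock: 24.1
ee_pos: [0.4893, 0.2223, 0.0731]
ee_rot: [-0.003, -0.054, 0.999, -0.001]
ft_force: [-3.6, 4.4, 1.1]
finger_gap: 0.0214
gripper_force: 12.0
```

Call:
arm_command(commands=[[0,0,0,-0.04,0.03,0,1],[0,0,0,-0.08,0.05,0,1],[0,0,0,-0.12,0.05,0,1],[0,0,0,-0.16,0.05,0,1]])

```text
clock: 24.43
ee_pos: [0.4899, 0.2224, 0.0731]
ee_rot: [-0.004, -0.054, 0.999, -0.002]
ft_force: [-7.5, 1.9, 6.4]
finger_gap: 0.0221
gripper_force: 12.0
```

Call:
arm_command(commands=[[0,0,0,-0.04,0,0,1],[0,0,0,-0.08,0,0,1],[0,0,0,-0.12,0,0,1],[0,0,0,-0.16,0,0,1]])

```text
clock: 24.77
ee_pos: [0.4902, 0.2225, 0.073]
ee_rot: [-0.005, -0.054, 0.999, -0.002]
ft_force: [-11.6, 2.3, 10.0]
finger_gap: 0.0222
gripper_force: 12.0
```

The force rose sharply, from -3.6 to -11.6 N within 1 mm, with the TCP at 0.490. That is where the snug position was expected. Relaxing the push before letting go.

Call:
arm_command(commands=[[0,0,0,0.1,0,0,1],[0,0,0,0.18,0,0,1],[0,0,0,0.18,0,0,1]])

```text
clock: 25.02
ee_pos: [0.49, 0.2224, 0.073]
ee_rot: [-0.003, -0.054, 0.999, -0.002]
ft_force: [-5.1, 3.2, 2.8]
finger_gap: 0.0218
gripper_force: 12.0
```

Call:
arm_command(commands=[[0,0,0,0,0,0,0.45],[0,0,0,0,0,0,0.4],[0,0,0,0,0,0,0.2],[0,0,0,0,0,0,-0.1],[0,0,0,0,0,0,-0.3]])

```text
clock: 25.43
ee_pos: [0.4912, 0.2224, 0.0732]
ee_rot: [-0.002, -0.053, 0.999, -0.002]
ft_force: [-0.0, 0.4, -0.8]
finger_gap: 0.0429
gripper_force: 0.0
```

Call:
arm_command(commands=[[0,0,0,0,0,-1,-0.3],[0,0,0,0,0,-4,-0.3],[0,0,0,0,0,-8,-0.3],[0,0,0,0,0,-11,-0.3],[0,0,0,0,0,-12,-0.3]])

```text
clock: 25.85
ee_pos: [0.4938, 0.2236, 0.1981]
ee_rot: [0.0, -0.053, 0.999, 0.0]
ft_force: [1.2, 0.6, -1.1]
finger_gap: 0.0568
gripper_force: 0.0
```

Call:
arm_command(commands=[[0,0,0,3,0,0,-0.3],[0,0,0,4,0,0,-0.3],[0,0,0,4,0,0,-0.3],[0,0,0,4,0,0,-0.3],[0,0,0,4,0,0,-0.3]])

```text
clock: 26.27
ee_pos: [0.4521, 0.219, 0.1932]
ee_rot: [-0.002, -0.054, 0.999, -0.002]
ft_force: [0.8, -0.3, 0.0]
finger_gap: 0.0571
gripper_force: 0.0
```

```bash
python3 m11.py w12; python3 - <<'E'
from h import *
c=get_calibration("wrist")
for X in((.539,.2247),(.572,.2283),(.6048,.2318)): print(proj(c,[*X,.084]).round(1))
w=cv2.imread("pics/w12.png");g=w.astype(int).mean(2)
print("col profile max/sat along u=250:",[(v,int(g[v,250]),int(w[v,250].max())-int(w[v,250].min())) for v in range(170,330,4)])
E
```

```text
[0.4521 0.219  0.1932] 0.0570557436170392 [-1.09  0.28  0.61  2.03 -0.2   0.89  1.31]
orange [([253.7, 232.3], [242, 220, 23, 19, 247])]
amber [([252.4, 222.5], [242, 216, 22, 16, 274]), ([263.7, 257.4], [254, 250, 16, 20, 120]), ([264.0, 284.3], [260, 276, 8, 14, 70])]
dark [([210.4, 170.8], [208, 166, 6, 11, 63]), ([203.1, 248.6], [200, 227, 8, 52, 311]), ([309.5, 256.0], [300, 229, 20, 51, 744]), ([253.6, 262.7], [245, 258, 18, 10, 145])]
white []
vial cap [253.5 254. ]
tab top [255.  191.2]
capb [249.6 294.6]
[250.9 274.6]
[251.  301.8]
[251.  326.9]
col profile max/sat along u=250: [(170, 102, 6), (174, 94, 6), (178, 180, 17), (182, 183, 17), (186, 182, 13), (190, 180, 14), (194, 154, 14), (198, 102, 10), (202, 75, 9), (206, 79, 10), (210, 78, 11), (214, 111, 17), (218, 76, 45), (222, 75, 45), (226, 78, 47), (230, 135, 145), (234, 147, 155), (238, 121, 149), (242, 231, 19), (246, 67, 22), (250, 64, 25), (254, 67, 20), (258, 59, 24), (262, 57, 10), (266, 67, 8), (270, 78, 13), (274, 73, 10), (278, 64, 7), (282, 62, 10), (286, 50, 2), (290, 48, 3), (294, 58, 6), (298, 58, 0), (302, 58, 3), (306, 58, 5), (310, 59, 2), (314, 62, 2), (318, 64, 1), (322, 63, 2), (326, 74, 6)]
```

Released and clear. I'll move the arm aside so the fixed cameras can confirm the row.

Call:
arm_command(commands=[[0,0,0,0,-3.5,-0.5,-0.3],[0,0,0,0,-7.4,-1,-0.3],[0,0,0,0,-11.3,-1.5,-0.3],[0,0,0,0,-15.2,-2,-0.3],[0,0,0,0,-19,-2.5,-0.3]])

```text
clock: 26.73
ee_pos: [0.4727, 0.0278, 0.219]
ee_rot: [-0.002, -0.053, 0.999, -0.002]
ft_force: [0.7, -0.1, -0.4]
finger_gap: 0.0571
gripper_force: 0.0
```

Call:
arm_command(commands=[[0,0,0,0,-3.8,0,-0.3],[0,0,0,0,-7.6,0,-0.3],[0,0,0,-0.5,-11.3,0,-0.3],[0,0,0,-1,-15,0,-0.3],[0,0,0,-1,-18,0,-0.3]])

```text
clock: 27.15
ee_pos: [0.5025, -0.1512, 0.2193]
ee_rot: [-0.002, -0.053, 0.999, -0.002]
ft_force: [-0.4, -0.6, 0.0]
finger_gap: 0.0572
gripper_force: 0.0
```

```bash
cat > m13.py <<'E'
from h import *
T,S=get_calibration("top"),get_calibration("scene")
t,s=[np.ascontiguousarray(grab_frame(n)[...,::-1]) for n in("top","scene")]
cv2.imwrite("pics/t13.png",t);cv2.imwrite("pics/s13.png",s)
o=lambda i:cv2.inRange(cv2.cvtColor(i,cv2.COLOR_BGR2HSV),(4,140,100),(18,255,255))
print("tab top",blobs(o(t),(120,140,70,110),4),"scene",blobs(o(s),(125,205,130,100),4))
t0,s0=cv2.imread("pics/top0.png"),cv2.imread("pics/scene0.png")
# unchanged objects: diff near timer, counter
for n,a,b,r in(("timer top",t,t0,(200,120,45,35)),("counter top",t,t0,(312,232,36,30)),("timer sc",s,s0,(185,160,35,50)),("counter sc",s,s0,(350,172,30,28))):
    x,y,w,h=r;print(n,np.abs(a[y:y+h,x:x+w].astype(int)-b[y:y+h,x:x+w]).mean().round(1))
# vial caps in the top view : tote centre line
e=np.array([np.cos(.108),np.sin(.108),0]);C=np.array([.5215,.2245,.084])
for im,cal,nm in((t,T,"top"),(t0,T,"top0"),(s,S,"sc"),(s0,S,"sc0")):
    print(nm,[(d,int(im[tuple(np.round(proj(cal,C+e*d*1e-3)).astype(int)[::-1])].max()),int(np.ptp(im[tuple(np.round(proj(cal,C+e*d*1e-3)).astype(int)[::-1])]))) for d in range(-90,106,5)])
E
python3 m13.py; python3 -c "
from h import *;p,R,s=cur();print(p.round(3),s['clock'])"
```

```text
tab top [([151.5, 211.3], [147, 209, 9, 5, 35])] scene [([198.4, 248.1], [195, 241, 10, 19, 94])]
timer top 11.2
counter top 49.6
timer sc 5.7
counter sc 19.5
top [(-90, 44, 2), (-85, 67, 4), (-80, 64, 4), (-75, 63, 4), (-70, 66, 2), (-65, 69, 3), (-60, 62, 2), (-55, 64, 3), (-50, 67, 2), (-45, 69, 3), (-40, 63, 5), (-35, 145, 46), (-30, 216, 169), (-25, 211, 168), (-20, 213, 5), (-15, 233, 9), (-10, 233, 11), (-5, 234, 9), (0, 228, 15), (5, 44, 15), (10, 33, 3), (15, 46, 6), (20, 44, 5), (25, 39, 4), (30, 34, 15), (35, 40, 27), (40, 30, 20), (45, 44, 5), (50, 42, 6), (55, 39, 4), (60, 43, 7), (65, 33, 14), (70, 42, 35), (75, 20, 7), (80, 42, 4), (85, 42, 3), (90, 44, 5), (95, 45, 3), (100, 143, 7), (105, 165, 9)]
top0 [(-90, 40, 3), (-85, 63, 1), (-80, 127, 75), (-75, 203, 159), (-70, 193, 149), (-65, 196, 9), (-60, 224, 13), (-55, 224, 15), (-50, 224, 15), (-45, 224, 12), (-40, 87, 4), (-35, 62, 4), (-30, 59, 3), (-25, 59, 3), (-20, 57, 2), (-15, 61, 4), (-10, 64, 4), (-5, 55, 4), (0, 56, 5), (5, 56, 3), (10, 62, 3), (15, 54, 2), (20, 56, 2), (25, 54, 4), (30, 39, 28), (35, 34, 4),
[... 638 characters left out ...]
, (70, 84, 2), (75, 36, 0), (80, 48, 5), (85, 50, 6), (90, 55, 6), (95, 161, 17), (100, 189, 20), (105, 189, 20)]
sc0 [(-90, 226, 6), (-85, 73, 61), (-80, 111, 96), (-75, 217, 183), (-70, 207, 87), (-65, 157, 5), (-60, 59, 3), (-55, 60, 2), (-50, 58, 2), (-45, 59, 2), (-40, 60, 2), (-35, 60, 1), (-30, 60, 2), (-25, 59, 2), (-20, 59, 2), (-15, 59, 2), (-10, 59, 2), (-5, 60, 1), (0, 60, 3), (5, 60, 1), (10, 59, 2), (15, 59, 1), (20, 61, 3), (25, 60, 2), (30, 17, 1), (35, 48, 6), (40, 48, 5), (45, 43, 4), (50, 43, 4), (55, 43, 0), (60, 42, 2), (65, 43, 1), (70, 64, 2), (75, 40, 4), (80, 47, 4), (85, 46, 4), (90, 62, 3), (95, 183, 21), (100, 181, 20), (105, 181, 20)]
[ 0.501 -0.154  0.219] 27.25
```

The top view shows the three caps at tote x ≈ 18, 52 and 86 mm. The scene view gives about 17, 50 and 83 mm, which is 33 mm spacing against the end wall. The retainer tab is about 32 mm behind the face position and the arm is clear, so I'm handing in.

```bash
python3 -c "
from plant import *
print(close_job())"
```

```text
the job is handed in; nothing more can be done
None
```

The job is handed in at about 27 s of the 67 s allowed: the vial stood free on the worktop, was re-gripped by its cap and now stands in the lane, and the retainer holds all three vials snug at about 12 N peak push; I never moved near the timer or counter, but did not separately confirm their final positions.

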